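Fit up a plate in the butt-joint clamping jig

ROBOT

A 6-joint arm with a two-finger parallel gripper is mounted at the origin on the work surface. World frame = base frame: x ahead of the robot, y to its left, z up, the work surface at z = 0. Lengths are in mm, angles in degrees, forces in N, time in s.
With the tool pointing down it reaches from about 350 to 850 mm from the base axis. Payload 8.1 kg.
Tool frame: the origin (TCP) lies at the very end of the fingers, on their centre line; the grasp point (between the pads) lies 19 mm behind it (r.grip_depth is the distance from the TCP to the grasp point, in mm); z points along the fingers, y is the direction in which the jaws open and shut (so a half turn about z gives the same grasp; the last joint's range is limited). The gripper opens to 85 mm and grips with 20 to 120 N. Pads are 22 mm wide; open, the fingers measure 114 mm over their backs; the gripper's body (76 mm by 85 mm) begins 54 mm behind the grasp point. The pads swing forward as they close: fully open they stand 13 mm farther back than shut.
Start: joints at [69.649, 7.471, 85.268, -0, 87.261, -4.893], TCP at [159.901, 578.305, 231.292] pointing down, gripper open.
Joint ranges: [-169.43, 169.43], [-51.17, 129.36], [1.28, 143.12], [-76.62, 256.62], [0, 156.53], [-152.29, 152.29]. Speed limits (degrees/s): [136.94, 136.94, 159.86, 180, 180, 180].

INTERFACE

Orientations are given as [roll, pitch, yaw] about the fixed x, y, z axes, in that order (R = Rz(yaw) Ry(pitch) Rx(roll)).
In Python, from bench import status, viewer, hand_in, r gives the robot as it stands.
- The arm moves only by the shell command python3 -m crank 'ROWS' [OPENING] [FORCE]. ROWS is a JSON object of lists of equal length, an entry for each row: "slide": the shift along the tool's x, y, z in m, a list of three; "twist": the turn about the tool's z in rad. A call has 1 to 8 rows; each row shifts and turns the commanded pose from where the row before left it, along the tool's axes as they then stand; what a row does not reach is not made up. A row lasts 1/10 s, in which the tool goes at most 50 mm and 8.59 degrees, less where a joint would pass 70% of its speed; a pose out of reach is approached as far as the arm can. A call with a gripper value outside its range is refused whole. OPENING is the closure, from 0 (fully open) to 1 (shut), set as the call begins (- or left out, the last holds). The fingers move at their own pace and stop on an object; FORCE is the grip in N (left out, the last holds). Time passes only in rows, so rows that do not move let the fingers close. It gives the time, the measured TCP pose, the force and the opening at its end, in the units of the state.
- status.sense(): the state, without advancing time (a new reading comes with each control period).
- viewer.snapshot(name): name is "side" or "top"; returns a dict with "img" (384x512x3 uint8, red, green, blue), "fx", "fy", "cx", "cy" (pixels), "R" (3x3) and "t" (3): a world point X has camera coordinates R X + t. Camera axes: x right, y down, z forward; pixel columns grow to the right and rows downward; lengths in mm; the calibration is good to about 2 mm. A picture is of the moment at which its call begins. There is no depth.
- hand_in(): hands the job in, once; it reports no verdict.
The state is a dict: "time": time; "joint_pos": joint angles; "qd": joint speeds; "joint_efforts": joint torques, N m; "tool_pos": TCP position; "tcp_rot": TCP orientation; "ft_force": force on the tool from outside, world axes, zero at the start; "wrist_torque": the same for the moment, N m; "finger_gap": finger opening in mm.
Only numpy, scipy, OpenCV 4.12 (cv2) and the standard library are available. Lean on these libraries where they do the work, as an engineer would, in place of code of your own. Each camera call takes 0.05 s, during which the arm holds its last target.

TASK

Lay the loose steel plate on the near bed of the welding jig and push it through under the open clamp gantry until its leading edge butts squarely against the plate already clamped on the far side; press it firmly home for a moment, but not so hard that you shove that plate. Then swing the red cam lever all the way down to clamp it, let go, and leave the other things on the table where they are.

Things in the scene. Friction and masses are not known exactly. Their poses are not given: they have to be found in the camera images.
- plate: The loose steel plate to be loaded: bright, 120 x 60 x 8 mm (x, y, z), about 0.45 kg, a thin blue centre line scribed along its x on top. Origin: centre of its underside; x along the 120 mm length, z up. Its two ends are alike. It starts flat on the table.
- plate_nose (a point): Middle of the plate's +x end face, 4 mm above its underside (60 mm from the plate's origin along its x).
- jig: Welding jig fixed to the table: grey base 320 x 150 x 16 mm with two blue clamp gantries. Origin: centre of the base's underside; x is the loading direction, away from the robot; z up. The plate slides on the base's top, z = 16. Near bed: x = -160 to -58, open and flat but for screw heads 6 mm high, 16 mm across, at x = +-145, y = +-60.
- jig_mouth (a point): Start of the tunnel: jig x = -40, y = 0, on the bed. From here to jig x = 16 two steel guide strips 7 mm high stand 62.5 mm apart (inner faces at jig y = +-31.25); in front of it flared lead-ins widen the gap to 78 mm at jig x = -57. The guides are 12 mm wide.
- near_gantry (a point): Centre of the near gantry at bed height (jig x = 0, y = 0). The gantry covers jig x = -20 to 20, y = -75 to 75; beam top 41 mm above the bed. While the lever is open its pressure bar (jig x = -19 to 19) hangs 1.6 to 2.5 mm above the top of a plate lying on the bed.
- slot (a point): Centre of the open slot between the gantries at bed height (jig x = 42, y = 0), over a copper bar. In it shows the near edge of the first plate (120 x 60 x 8 mm), held under the far gantry (jig x = 64 to 104). That edge lies within 15 mm either way of this point, is not measured: feel for it. Sliding takes 1 to 5 N; pushing with 12 N from behind for half a second seats the plate; over 15 N on the edge is too much.
- clamp_lever (a joint): Angle of the near gantry's red cam lever, rad: 0 upright (open), 1.5 lying level towards the jig's -y (its stop, clamped). Stays where it is left; takes about 0.25 N m to turn. Turns about the jig's x direction on a pivot at jig x = 0, y = 20, z = 71 mm. 121 mm long from the pivot: a rod 10 mm thick, then from 53 mm on a red grip 18 mm thick. It lowers the pressure bar.
- lever_grip (a point): Point on the axis of the red lever's grip, 90 mm from the pivot.
- offcut: Bystander: rusty brown plate 85 x 42 x 8 mm lying on the table. Origin: centre of its underside.
- bracket: Bystander: black right-angle bracket, upright leg 140 mm high with three openings, 50 mm wide, foot 66 mm long. Origin: under the upright leg.
- pliers: Bystander: pliers with red handles, 165 mm long, lying flat, 16 mm high. Origin: under their middle.
- tube_stub: Bystander: standing piece of stainless tube, 52 mm across, 80 mm high. Origin: centre of its underside.
- cap: Bystander: yellow plastic cap, 26 mm across, 16 mm high. Origin: centre of its underside.
Mind the look-alikes: they are no part of the job. Of the things shaped like the plate, the steel one is meant.

How it is judged:
By the outcome, as a careful person would: the job done as asked, in the order asked, and still so for the second after the job is handed in, with the robot touching nothing.
It also fails if it takes over 72 s, if anything falls off the work surface, if the arm or the gripper's body presses on something with over 40 N, if the wrist force passes 120 N, or if a joint passes its speed limit or range.

## Working session

There is one attempt and no reset: what is moved stays moved. The work goes in short steps, Python scripts to look and compute and a shell command to move; the robot and the scene stay as the last step left them, time stands still between calls to the robot, and variables do not carry over. Pictures are saved under pics/ and viewed, and the job is handed in when it is done.

```bash
ls; mkdir -p pics
python3 - <<'E'
from bench import status, viewer, r
import cv2
for n in("top","side"):
    s=viewer.snapshot(n); cv2.imwrite(f"pics/{n}0.png",cv2.resize(s["img"][:,:,::-1],(800,600),interpolation=cv2.INTER_CUBIC))
    print(n,s["fx"],s["fy"],s["cx"],s["cy"],s["R"],s["t"])
print(status.sense())
print([a for a in dir(r) if a[0]!='_'])
E
```

```text
pics
top 367.1440107920768 367.1440107920768 257.90672807500755 192.89793654036748 [[ 0.00136638 -0.99987301  0.01587733]
 [-0.98407437 -0.00416668 -0.17770838]
 [ 0.17775197 -0.01538165 -0.9839551 ]] [ -45.60033137  493.87039896 1051.58626493]
side 383.36836646644633 383.36836646644633 253.46435541064105 189.34305078857565 [[ 0.98915194 -0.14520503  0.02222477]
 [-0.07041666 -0.60148525 -0.79577446]
 [ 0.12891833  0.78557685 -0.60518515]] [-469.19184092   99.85027053 1176.56120787]
{'time': 0.1, 'joint_pos': array([ 6.96488914e+01,  7.51216566e+00,  8.53236276e+01,  8.10076213e-04,
        8.72604685e+01, -4.89289331e+00]), 'qd': array([-0.00673531, -0.06721546, -0.06450322, -0.05803945, -0.04006404,
       -0.07776272]), 'joint_efforts': array([ 9.04792450e-04, -5.70953429e+01, -5.01940227e+01, -2.19662056e-04,
        8.18806904e-03, -4.14736951e-05]), 'tool_pos': array([159.7212384 , 577.8394301 , 230.32924974]), 'tcp_rot': array([-1.79904158e+02, -9.01662323e-03,  1.64541738e+02]), 'ft_force': array([-0.55445829,  0.63837508, -0.35064673]), 'wrist_torque': array([-0.02523158,  0.01899722,  0.02909755]), 'finger_gap': 85.50015691508928}
['PlanningError', 'grip_depth']
```

View pics/top0.png

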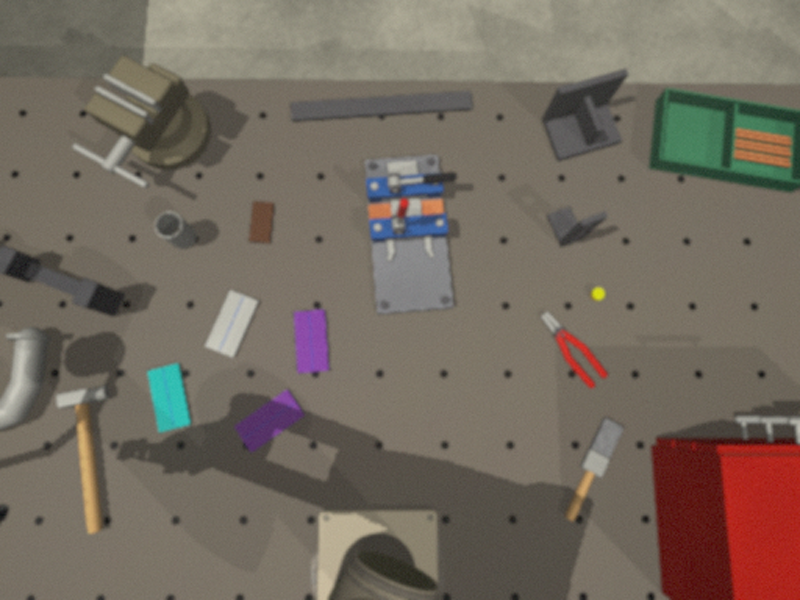

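View pics/side0.png

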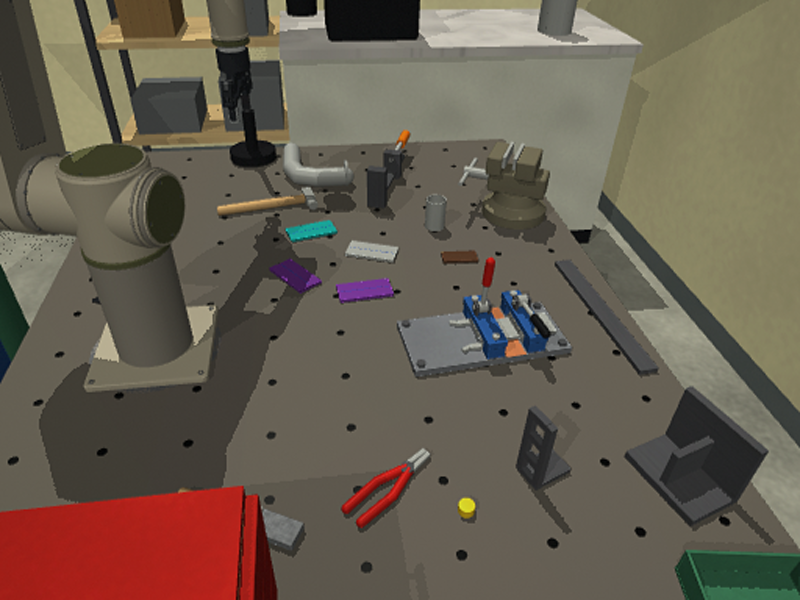

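Steel-plate candidates in the top view: the grey-white plate with a blue line at (232,323), cyan (169,397), purple (312,341), purple (270,420) and the brown offcut (261,222). I choose (232,323) and check it in a close crop.

```bash
cat > h.py <<'E'
import numpy as np, cv2
from bench import status, viewer
def proj(s,P):
    c=np.atleast_2d(P)@s["R"].T+s["t"]; return np.c_[s["fx"]*c[:,0]/c[:,2]+s["cx"],s["fy"]*c[:,1]/c[:,2]+s["cy"]]
def back(s,uv,z):
    uv=np.atleast_2d(uv); d=np.c_[(uv[:,0]-s["cx"])/s["fx"],(uv[:,1]-s["cy"])/s["fy"],np.ones(len(uv))]@s["R"]
    C=-s["R"].T@s["t"]; return C+d*((z-C[2])/d[:,2])[:,None]
def rect(s,x0,x1,y0,y1,z,k):
    # rectified: image up = +x world, left=+y
    W=int((y1-y0)*k);H=int((x1-x0)*k)
    yy=y1-np.arange(W)/k; xx=x1-np.arange(H)/k
    X,Y=np.meshgrid(xx,yy,indexing='ij')
    p=proj(s,np.c_[X.ravel(),Y.ravel(),np.full(X.size,z)]).astype(np.float32)
    return cv2.remap(s["img"][:,:,::-1].copy(),p[:,0].reshape(H,W),p[:,1].reshape(H,W),cv2.INTER_CUBIC)
E
python3 - <<'E'
from h import *
t=viewer.snapshot("top");s=viewer.snapshot("side")
k=512/800
print("plate",back(t,[[232*k,323*k]],8)," jig",back(t,[[412*k,230*k]],16))
import json
for n,c in(("top",t),("side",s)): np.savez(f"{n}.npz",**c)
pc=back(t,[[232*k,323*k]],8)[0]
a=[rect(c,pc[0]-80,pc[0]+80,pc[1]-80,pc[1]+80,8,2.4) for c in(t,s)]
cv2.imwrite("pics/plate1.png",np.hstack(a))
jc=back(t,[[410*k,235*k]],16)[0]
a=[rect(c,jc[0]-190,jc[0]+190,jc[1]-120,jc[1]+120,16,1.55) for c in(t,s)]
cv2.imwrite("pics/jig1.png",np.hstack(a)); print(jc)
# segmentation of plate
for c in(t,s):
    R=rect(c,pc[0]-80,pc[0]+80,pc[1]-80,pc[1]+80,8,4)
    g=R.min(axis=2); _,m=cv2.threshold(g,0,255,cv2.THRESH_OTSU)
    cs,_=cv2.findContours(m,cv2.RETR_EXTERNAL,cv2.CHAIN_APPROX_NONE)
    b=max(cs,key=cv2.contourArea);q=cv2.minAreaRect(b)
    print(pc[0]+80-q[0][1]/4,pc[1]+80-q[0][0]/4,np.array(q[1])/4,q[2], np.array([[pc[0]+80-v/4,pc[1]+80-u/4] for u,v in cv2.boxPoints(q)]).round(1).tolist())
E
```

```text
plate [[456.33186373 289.11495362   8.        ]]  jig [[644.87527189 -62.57917318  16.        ]]
[634.43443186 -58.55513445  16.        ]
456.83245119607534 291.7448745782044 [ 61.23988342 121.56469727] 20.87901496887207 [[411.0, 342.0], [524.5, 298.7], [502.7, 241.5], [389.1, 284.8]]
455.14019045388784 289.3066803033021 [ 65.01209259 121.40750122] 21.197315216064453 [[410.3, 341.6], [523.5, 297.7], [500.0, 237.1], [386.8, 280.9]]
```

View pics/plate1.png

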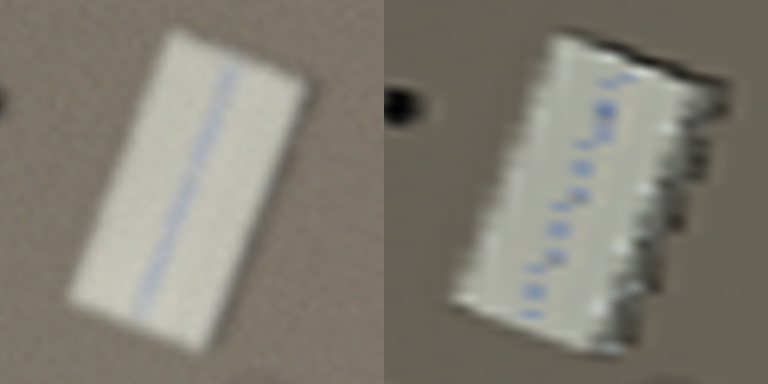

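View pics/jig1.png

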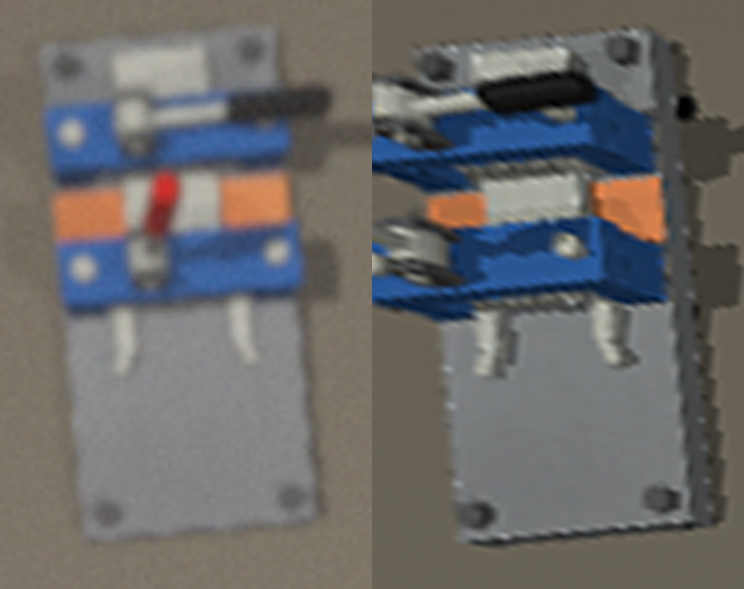

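Left crop: the bright plate with its blue centre line, the right one, near world (456,291), yaw about -21°. The jig crop shows the gantries, the near-bed corners and the flared lead-ins. Next I fit the jig outline precisely.

```bash
cat > fit.py <<'E'
from h import *
from scipy.optimize import minimize
from scipy.ndimage import map_coordinates, gaussian_filter
def segs(z,L):return L
# jig features: (p0,p1,z) lines in jig frame
J=[((-160,-65),(-160,65),16),((-150,75),(-25,75),16),((-150,-75),(-25,-75),16),((160,-65),(160,65),16),((115,75),(150,75),16),((115,-75),(150,-75),16),
 ]
P=[((-60,-26),(-60,26),8),((60,-26),(60,26),8),((-56,30),(56,30),8),((-56,-30),(56,-30),8)]
def grad(c):
    g=c["img"].astype(float).mean(axis=2); g=gaussian_filter(g,1.0)
    gy,gx=np.gradient(g); return np.hypot(gx,gy)
def score(p,cams,F,use):
    x,y,a=p[0],p[1],np.radians(p[2]); R=np.array([[np.cos(a),-np.sin(a)],[np.sin(a),np.cos(a)]]); tot=0
    for (c,G),idx in zip(cams,use):
        for i in idx:
            p0,p1,z=F[i]; q=np.linspace(p0,p1,60)@R.T+[x,y]
            uv=proj(c,np.c_[q,np.full(60,z)])
            tot+=map_coordinates(G,[uv[:,1],uv[:,0]],order=1,mode='nearest').mean()
    return -tot
def fit(p0,cams,F,use):
    best=None
    for dx in(-4,0,4):
        for dy in(-4,0,4):
            o=minimize(score,np.array(p0)+[dx,dy,0],args=(cams,F,use),method='Nelder-Mead',options=dict(initial_simplex=np.array(p0)+[dx,dy,0]+np.array([[0,0,0],[3,0,0],[0,3,0],[0,0,2]])))
            if best is None or o.fun<best.fun: best=o
    return best.x.round(2),round(best.fun,1)
E
python3 - <<'E'
from fit import *
t=dict(np.load("top.npz"));s=dict(np.load("side.npz"))
T=(t,grad(t));S=(s,grad(s))
j0=(638,-57,5)
A=list(range(6))
print("jig top",fit(j0,[T],J,[A]),"side",fit(j0,[S],J,[[0,1,2,3]]),"both",fit(j0,[T,S],J,[A,[0,1,2,3]]))
p0=(456.5,291.5,-20.9);B=[0,1,2,3]
print("plate top",fit(p0,[T],P,[B]),"side",fit(p0,[S],P,[B]))
E
```

```text
jig top (array([642.28, -52.56,   5.17]), np.float64(-42.7)) side (array([641.1 , -55.01,   5.51]), np.float64(-48.8)) both (array([641.15, -53.3 ,   5.43]), np.float64(-89.4))
plate top (array([456.76, 291.53, -21.08]), np.float64(-81.4)) side (array([455.05, 289.73, -22.02]), np.float64(-99.3))
```

```bash
cat > go.py <<'E'
import sys
from h import *
JX,JY,JA=641.6,-53.7,5.35
def jig(x,y):
    a=np.radians(JA); return JX+x*np.cos(a)-y*np.sin(a), JY+x*np.sin(a)+y*np.cos(a)
def need(x,y,z,yaw):
    s=status.sense(); y0=np.radians(s["tcp_rot"][2]); d=np.array([x,y,z])-s["tool_pos"]
    tx=np.array([np.cos(y0),np.sin(y0),0]);ty=np.array([np.sin(y0),-np.cos(y0),0])
    dy=(yaw-s["tcp_rot"][2]+180)%360-180
    print("t",round(s["time"],2),"pos",s["tool_pos"].round(1),"rot",s["tcp_rot"].round(2),"F",s["ft_force"].round(1),"gap",round(s["finger_gap"],1))
    print("slide m",[round(float(v)/1000,4) for v in(d@tx,d@ty,-d[2])],"twist",round(float(-np.radians(dy)),4))
if __name__=="__main__":
    a=sys.argv[1:]
    if a[0]=='j':
        x,y=jig(float(a[1]),float(a[2])); need(x,y,float(a[3]),JA+180+(float(a[4]) if len(a)>4 else 0))
    else: need(*map(float,a))
E
python3 go.py 456 290.8 100 158.8
python3 -m crank '{"slide":[[0,0,0],[0,0,0]],"twist":[0.05,0.05]}' 0.2
python3 go.py 456 290.8 100 158.8
```

```text
t 0.2 pos [159.8 578.  230.6] rot [-179.93   -0.    164.54] F [-0.4  0.  -0.3] gap 85.8
slide m [-0.362, -0.1978, 0.1306] twist 0.1002
time: 0.4
tool_pos: [159.8, 578.1, 230.9]
tcp_rot: [-180.0, -0.0, 158.7]
ft_force: [-0.4, -0.6, -0.0]
finger_gap: 68.2
t 0.4 pos [159.8 578.1 230.9] rot [-179.97   -0.    158.7 ] F [-0.4 -0.6 -0. ] gap 68.2
slide m [-0.3803, -0.1601, 0.1309] twist -0.0017
```

```bash
python3 -m crank '{"slide":[[-0.03,-0.013,0.01],[-0.03,-0.013,0.01],[-0.03,-0.013,0.01],[-0.03,-0.013,0.01],[-0.03,-0.013,0.01],[-0.03,-0.013,0.01],[-0.03,-0.013,0.01],[-0.03,-0.013,0.01]],"twist":[0,0,0,0,0,0,0,0]}'
python3 go.py 456 290.8 40 158.8
```

```text
time: 1.2
tool_pos: [346.8, 393.5, 150.8]
tcp_rot: [-180.0, -0.0, 158.8]
ft_force: [0.0, 1.0, 0.2]
finger_gap: 68.2
t 1.2 pos [346.8 393.5 150.8] rot [-180.     -0.    158.81] F [0.  1.  0.2] gap 68.2
slide m [-0.1389, -0.0563, 0.1108] twist 0.0002
```

```bash
python3 -m crank '{"slide":[[-0.035,-0.014,0.01],[-0.035,-0.014,0.02],[-0.035,-0.014,0.025],[-0.03,-0.012,0.03],[0,0,0]],"twist":[0,0,0,0,0]}'
python3 go.py 456 290.8 15 158.8
```

```text
time: 1.7
tool_pos: [451.9, 291.1, 61.6]
tcp_rot: [-179.7, -0.2, 158.6]
ft_force: [-1.7, -1.0, -0.9]
finger_gap: 68.2
t 1.7 pos [451.9 291.1  61.6] rot [-179.66   -0.21  158.61] F [-1.7 -1.  -0.9] gap 68.2
slide m [-0.0039, 0.0012, 0.0466] twist -0.0033
```

```bash
python3 -m crank '{"slide":[[0,0,0],[-0.002,0.001,0.01]],"twist":[0,0]}'
python3 go.py 456 290.8 15 158.8
python3 - <<'E'
from h import *
t=viewer.snapshot("top");s=viewer.snapshot("side")
def crop(c,p):
    u=proj(c,[p])[0]; x,y=int(u[0]),int(u[1]); return cv2.resize(c["img"][max(0,y-60):y+60,max(0,x-60):x+60,::-1],(390,390),interpolation=cv2.INTER_CUBIC)
p=status.sense()["tool_pos"]
cv2.imwrite("pics/g1.png",np.hstack([crop(t,p),crop(s,p)]))
E
```

```text
time: 1.9
tool_pos: [455.9, 297.1, 58.3]
tcp_rot: [179.8, 0.1, 158.8]
ft_force: [1.2, 0.4, -0.1]
finger_gap: 68.3
t 1.9 pos [455.9 297.1  58.3] rot [1.7982e+02 1.3000e-01 1.5884e+02] F [ 1.2  0.4 -0.1] gap 68.3
slide m [-0.0024, -0.0058, 0.0433] twist 0.0007
```

View pics/g1.png

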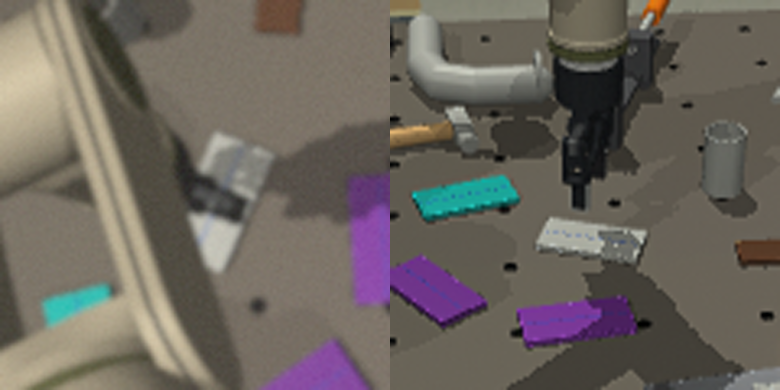

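The top crop shows the fingers over the plate's middle at (215,190); the side crop shows the fingertips above and in line with it.

```bash
python3 -m crank '{"slide":[[0,0,0],[0,0,0],[0,0,0]],"twist":[0,0,0]}'
python3 go.py 456 290.8 15 158.8; python3 -m crank '{"slide":[[0,0,0]],"twist":[0]}'
```

```text
time: 2.3
tool_pos: [454.7, 296.2, 56.8]
tcp_rot: [180.0, 0.0, 158.8]
ft_force: [-0.4, 0.8, 0.4]
finger_gap: 68.6
t 2.3 pos [454.7 296.2  56.8] rot [1.7996e+02 3.0000e-02 1.5885e+02] F [-0.4  0.8  0.4] gap 68.6
slide m [-0.0031, -0.0045, 0.0418] twist 0.0009
time: 2.4
tool_pos: [454.7, 296.0, 56.7]
tcp_rot: [180.0, 0.0, 158.8]
ft_force: [-0.9, -0.1, -0.1]
finger_gap: 68.0
```

```bash
python3 -m crank '{"slide":[[-0.0016,-0.0022,0.012],[-0.0015,-0.0022,0.012],[0,0,0.012],[0,0,0.005],[0,0,0],[0,0,0]],"twist":[0,0,0,0,0,0]}'
python3 go.py 456 290.8 0 158.8
```

```text
time: 3.0
tool_pos: [455.9, 290.4, 15.1]
tcp_rot: [-180.0, -0.0, 158.8]
ft_force: [-0.1, 0.4, -0.2]
finger_gap: 68.4
t 3.0 pos [455.9 290.4  15.1] rot [-1.7998e+02 -2.0000e-02  1.5881e+02] F [-0.1  0.4 -0.2] gap 68.4
slide m [0.0001, 0.0004, 0.0151] twist 0.0002
```

```bash
python3 -m crank '{"slide":[[0,0,0.004],[0,0,0.004],[0,0,0.004],[0,0,0]],"twist":[0,0,0,0]}'
python3 -m crank '{"slide":[[0,0,0.002],[0,0,0.001],[0,0,0]],"twist":[0,0,0]}'
python3 -m crank '{"slide":[[0,0,0.001],[0,0,0.001],[0,0,0]],"twist":[0,0,0]}'
```

```text
time: 3.4
tool_pos: [455.4, 290.2, 2.5]
tcp_rot: [-180.0, -0.0, 158.8]
ft_force: [-0.4, 0.4, -0.7]
finger_gap: 68.2
time: 3.7
tool_pos: [455.9, 290.4, 0.2]
tcp_rot: [-180.0, -0.0, 158.8]
ft_force: [-0.8, -0.0, 1.7]
finger_gap: 68.7
time: 4.0
tool_pos: [455.9, 290.4, -1.8]
tcp_rot: [-180.0, -0.0, 158.8]
ft_force: [0.0, 0.8, 1.2]
finger_gap: 68.3
```

```bash
python3 -m crank '{"slide":[[0,0,0.001],[0,0,0.001],[0,0,0]],"twist":[0,0,0]}'
python3 - <<'E'
from h import *
s=viewer.snapshot("side")
u=proj(s,[[456,290,10]])[0].astype(int)
cv2.imwrite("pics/g2.png",cv2.resize(s["img"][u[1]-45:u[1]+45,u[0]-60:u[0]+60,::-1],(800,600),interpolation=cv2.INTER_CUBIC))
E
```

```text
time: 4.3
tool_pos: [455.9, 290.4, -3.9]
tcp_rot: [-180.0, -0.0, 158.8]
ft_force: [-0.5, -0.5, 0.4]
finger_gap: 68.4
```

View pics/g2.png

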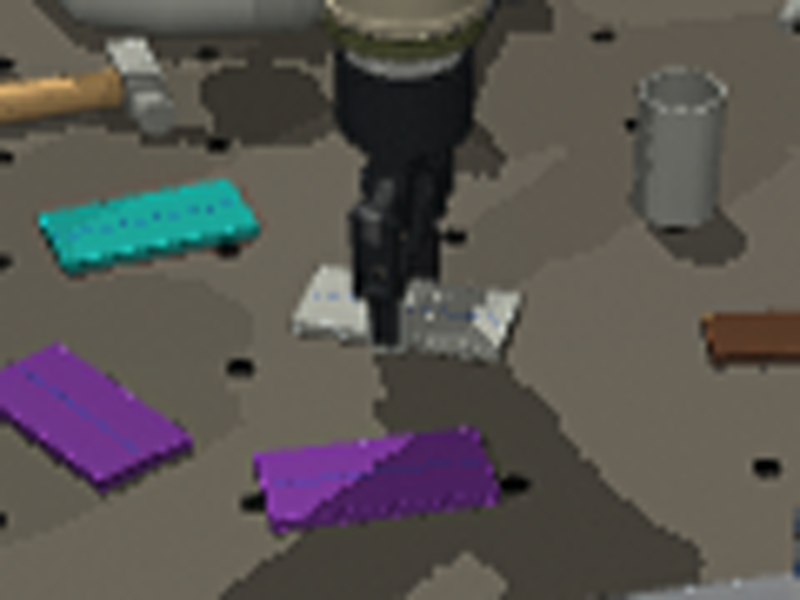

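The near finger stands beside the plate's long edge at (385,345), its tip just above the table. Closing.

```bash
python3 -m crank '{"slide":[[0,0,0],[0,0,0],[0,0,0],[0,0,0]],"twist":[0,0,0,0]}' 0.6 80
```

```text
time: 4.75
tool_pos: [456.3, 290.6, -3.2]
tcp_rot: [180.0, 0.0, 158.8]
ft_force: [-1.4, -0.3, 6.2]
finger_gap: 57.4
```

```bash
python3 -m crank '{"slide":[[0,0,0],[0,0,-0.002],[0,0,-0.005],[0,0,-0.01],[0,0,-0.015],[0,0,-0.02],[0,0,-0.01],[0,0,0]],"twist":[0,0,0,0,0,0,0,0]}'
python3 - <<'E'
from h import *
s=viewer.snapshot("side")
u=proj(s,[[456,290,40]])[0].astype(int)
cv2.imwrite("pics/g3.png",cv2.resize(s["img"][u[1]-45:u[1]+45,u[0]-60:u[0]+60,::-1],(800,600),interpolation=cv2.INTER_CUBIC))
E
python3 go.py j -105 0 90
```

```text
time: 5.55
tool_pos: [457.8, 291.4, 61.2]
tcp_rot: [179.8, 0.2, 158.8]
ft_force: [0.1, 0.2, -3.3]
finger_gap: 57.0
t 5.6 pos [456.9 290.9  59.7] rot [1.7988e+02 1.1000e-01 1.5881e+02] F [ 0.8  0.2 -4.3] gap 57.4
slide m [-0.2028, -0.3015, -0.0303] twist -0.4632
```

View pics/g3.png

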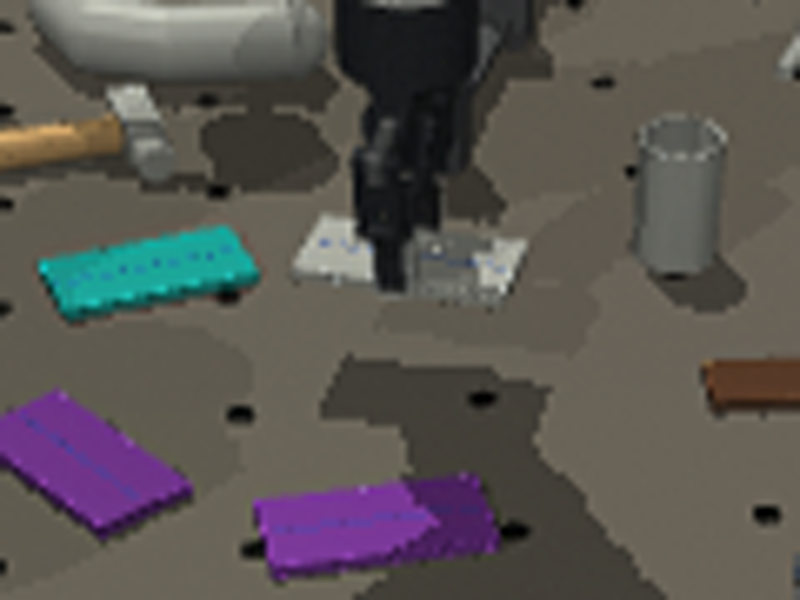

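The plate is lifted level (shadow detached, 4.3 N on the wrist). Now turn and carry.

```bash
python3 -m crank '{"slide":[[0,0,-0.005],[0,0,-0.005],[0,0,-0.005],[0,0,-0.005],[0,0,-0.005],[0,0,-0.005],[0,0,0],[0,0,0]],"twist":[-0.058,-0.058,-0.058,-0.058,-0.058,-0.058,-0.058,-0.057]}'
python3 go.py j -105 0 60
```

```text
time: 6.4
tool_pos: [455.3, 290.1, 87.2]
tcp_rot: [-180.0, -0.1, -174.5]
ft_force: [0.1, -0.9, -3.7]
finger_gap: 56.8
t 6.4 pos [455.3 290.1  87.2] rot [-1.7996e+02 -8.0000e-02 -1.7452e+02] F [ 0.1 -0.9 -3.7] gap 56.8
slide m [-0.0476, -0.3598, 0.0272] twist 0.0022
```

```bash
python3 -m crank '{"slide":[[-0.002,-0.02,0],[-0.004,-0.03,0],[-0.006,-0.04,0],[-0.006,-0.04,0],[-0.006,-0.04,0],[-0.006,-0.04,0],[-0.006,-0.04,0],[-0.006,-0.04,0]],"twist":[0,0,0,0,0,0,0,0]}'
python3 go.py j -105 0 60
```

```text
time: 7.2
tool_pos: [524.1, 4.0, 87.2]
tcp_rot: [180.0, -0.1, -174.7]
ft_force: [-0.2, -0.0, -5.8]
finger_gap: 57.1
t 7.2 pos [524.1   4.   87.2] rot [ 1.7998e+02 -9.0000e-02 -1.7466e+02] F [-0.2 -0.  -5.8] gap 57.1
slide m [-0.0066, -0.0684, 0.0272] twist -0.0002
```

```bash
python3 -m crank '{"slide":[[0,-0.02,0],[0,-0.02,0],[0,-0.01,0],[0,0,0],[0,0,0]],"twist":[0,0,0,0,0]}'
python3 go.py j -105 0 60
```

```text
time: 7.7
tool_pos: [529.0, -43.5, 87.8]
tcp_rot: [180.0, -0.1, -174.7]
ft_force: [0.2, 0.1, -4.6]
finger_gap: 57.4
t 7.7 pos [529.  -43.5  87.8] rot [ 1.7996e+02 -5.0000e-02 -1.7467e+02] F [ 0.2  0.1 -4.6] gap 57.4
slide m [-0.0062, -0.0206, 0.0278] twist -0.0004
```

```bash
python3 -m crank '{"slide":[[-0.001,-0.01,0.01],[-0.001,-0.01,0.02],[-0.001,0,0.015],[0,0,0.012],[0,0,0],[0,0,0]],"twist":[0,0,0,0,0,0]}'
python3 go.py j -108 0 14
python3 - <<'E'
from h import *
a=[]
for n in("top","side"):
    s=viewer.snapshot(n);np.savez(n+"2.npz",**s)
    u=proj(s,[[570,-60,20]])[0].astype(int)
    a.append(cv2.resize(s["img"][u[1]-60:u[1]+60,u[0]-60:u[0]+60,::-1],(400,400),interpolation=cv2.INTER_CUBIC))
cv2.imwrite("pics/g4.png",np.hstack(a))
E
```

```text
time: 8.3
tool_pos: [534.0, -63.3, 31.0]
tcp_rot: [180.0, -0.1, -174.6]
ft_force: [-0.5, -0.9, -4.3]
finger_gap: 57.1
t 8.3 pos [534.  -63.3  31. ] rot [ 1.7998e+02 -6.0000e-02 -1.7463e+02] F [-0.5 -0.9 -4.3] gap 57.1
slide m [-0.0001, -0.0005, 0.017] twist 0.0004
```

View pics/g4.png

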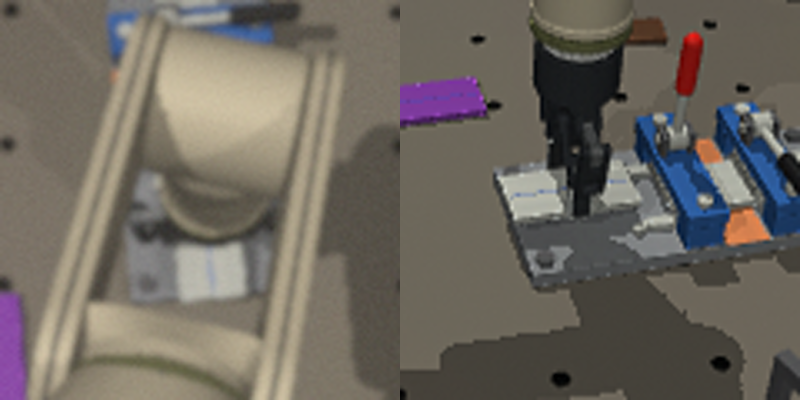

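The plate hangs level above the near bed (side crop (590,190)), its nose just short of the flares and well aligned. Lowering by feel.

```bash
python3 -m crank '{"slide":[[0,0,0.006],[0,0,0.006],[0,0,0.003],[0,0,0]],"twist":[0,0,0,0]}'
python3 -m crank '{"slide":[[0,0,0.001],[0,0,0.001],[0,0,0]],"twist":[0,0,0]}'
```

```text
time: 8.8
tool_pos: [533.5, -63.7, 15.4]
tcp_rot: [180.0, -0.1, -174.7]
ft_force: [-0.2, -0.1, -3.8]
finger_gap: 57.1
time: 9.1
tool_pos: [534.3, -63.8, 14.3]
tcp_rot: [-180.0, 0.0, -174.7]
ft_force: [0.6, -0.7, -4.3]
finger_gap: 57.3
```

```bash
python3 -m crank '{"slide":[[0,0,0.001],[0,0,0]],"twist":[0,0]}'
python3 -m crank '{"slide":[[0,0,0.001],[0,0,0]],"twist":[0,0]}'
```

```text
time: 9.3
tool_pos: [534.3, -63.8, 13.2]
tcp_rot: [180.0, -0.0, -174.7]
ft_force: [0.5, 0.2, -3.7]
finger_gap: 57.4
time: 9.5
tool_pos: [534.8, -63.9, 12.8]
tcp_rot: [-180.0, 0.1, -174.7]
ft_force: [-0.7, -0.0, -0.0]
finger_gap: 57.2
```

```bash
python3 -m crank '{"slide":[[0,0,0],[0,0,0],[0,0,0],[0,0,-0.005],[0,0,-0.015],[0,0,-0.02],[0,0,-0.01],[0,0,0]],"twist":[0,0,0,0,0,0,0,0]}' 0.22
python3 go.py j -195 0 50
```

```text
time: 10.3
tool_pos: [536.3, -64.2, 65.2]
tcp_rot: [-179.9, 0.3, -174.7]
ft_force: [-0.1, -1.2, -0.5]
finger_gap: 66.5
t 10.3 pos [536.3 -64.2  65.2] rot [-179.92    0.27 -174.66] F [-0.1 -1.2 -0.5] gap 66.5
slide m [0.0892, 0.0007, 0.0152] twist -0.0002
```

```bash
python3 -m crank '{"slide":[[0.015,0,0],[0.02,0,0],[0.025,0,0],[0.02,0,0],[0.007,0,0],[0,0,0],[0,0,0]],"twist":[0,0,0,0,0,0,0]}' 0.55
python3 go.py j -195 0 20
python3 - <<'E'
from h import *
from fit import *
from go import JX,JY,JA
a=[]
for n in("top","side"):
    s=viewer.snapshot(n);np.savez(n+"2.npz",**s)
    u=proj(s,[[540,-60,20]])[0].astype(int)
    a.append(cv2.resize(s["img"][u[1]-60:u[1]+60,u[0]-60:u[0]+60,::-1],(400,400),interpolation=cv2.INTER_CUBIC))
    P2=[(p,q,24) for p,q,z in P]; T=(s,grad(s)); print(n,fit((534,-63.8,5.35),[T],P2,[[0,1,2,3]]))
cv2.imwrite("pics/g5.png",np.hstack(a))
E
```

```text
time: 11.0
tool_pos: [448.5, -72.0, 62.6]
tcp_rot: [-180.0, 0.1, -174.7]
ft_force: [-0.5, 0.1, 0.2]
finger_gap: 38.2
t 11.0 pos [448.5 -72.   62.6] rot [-1.7998e+02  6.0000e-02 -1.7467e+02] F [-0.5  0.1  0.2] gap 38.2
slide m [0.001, 0.0002, 0.0426] twist -0.0003
top (array([541.79, -62.95,   8.81]), np.float64(-31.6))
side (array([534.83, -63.95,   5.23]), np.float64(-86.0))
```

View pics/g5.png

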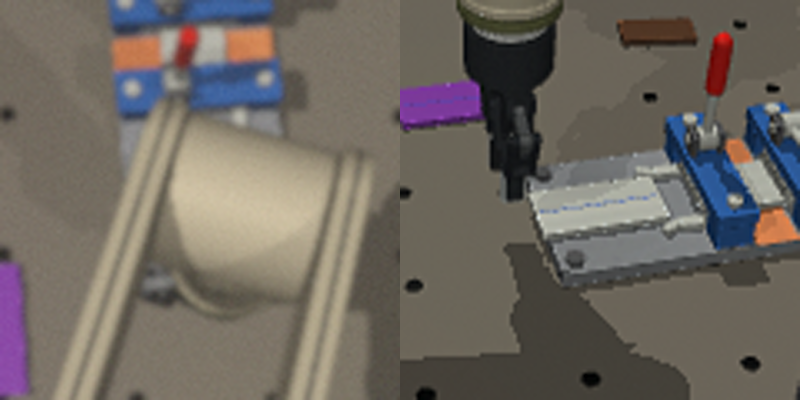

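The side crop shows the plate flat on the near bed, its nose at (668,200) between the flares. Next, lower the fingers behind its tail.

```bash
python3 -m crank '{"slide":[[0.001,0,0.012],[0,0,0.015],[0,0,0.012],[0,0,0.005],[0,0,0],[0,0,0]],"twist":[0,0,0,0,0,0]}' 0.58
python3 -m crank '{"slide":[[-0.004,0,0],[-0.004,0,0],[-0.003,0,0],[0,0,0]],"twist":[0,0,0,0]}'
python3 go.py j -178 0 18.5
```

```text
time: 11.7
tool_pos: [446.8, -72.0, 18.4]
tcp_rot: [180.0, -0.0, -174.7]
ft_force: [0.5, -0.5, -0.1]
finger_gap: 35.3
time: 12.1
tool_pos: [458.4, -71.0, 18.7]
tcp_rot: [-180.0, 0.1, -174.7]
ft_force: [-0.3, -1.1, -0.6]
finger_gap: 36.0
t 12.1 pos [458.4 -71.   18.7] rot [-1.7998e+02  5.0000e-02 -1.7465e+02] F [-0.3 -1.1 -0.6] gap 36.0
slide m [-0.006, 0.0002, 0.0002] twist -0.0
```

```bash
python3 -m crank '{"slide":[[-0.003,0,0],[-0.003,0,0],[-0.003,0,0],[-0.003,0,0]],"twist":[0,0,0,0]}'
python3 -m crank '{"slide":[[-0.003,0,0],[-0.003,0,0],[-0.003,0,0]],"twist":[0,0,0]}'
python3 -m crank '{"slide":[[-0.003,0,0],[-0.003,0,0],[-0.003,0,0]],"twist":[0,0,0]}'
python3 go.py j -140 0 18.5
```

```text
time: 12.5
tool_pos: [469.6, -69.8, 18.2]
tcp_rot: [180.0, -0.0, -174.7]
ft_force: [-0.9, 0.3, 1.4]
finger_gap: 35.6
time: 12.8
tool_pos: [478.7, -69.0, 18.2]
tcp_rot: [180.0, -0.0, -174.7]
ft_force: [-1.2, -0.7, 0.4]
finger_gap: 36.1
time: 13.1
tool_pos: [487.7, -68.2, 18.2]
tcp_rot: [180.0, -0.0, -174.7]
ft_force: [-1.4, 0.1, -0.3]
finger_gap: 36.2
t 13.1 pos [487.7 -68.2  18.2] rot [ 180.     -0.   -174.66] F [-1.4  0.1 -0.3] gap 36.2
slide m [-0.0146, 0.0001, -0.0003] twist -0.0002
```

```bash
python3 -m crank '{"slide":[[-0.003,0,0],[-0.003,0,0],[-0.003,0,0]],"twist":[0,0,0]}'
python3 -m crank '{"slide":[[-0.003,0,0],[-0.003,0,0],[-0.003,0,0]],"twist":[0,0,0]}'
python3 -m crank '{"slide":[[-0.003,0,0],[-0.003,0,0],[-0.003,0,0]],"twist":[0,0,0]}'
python3 go.py j -106 0 18.5
python3 - <<'E'
from h import *
s=viewer.snapshot("side");u=proj(s,[[600,-60,20]])[0].astype(int)
cv2.imwrite("pics/g6.png",cv2.resize(s["img"][u[1]-50:u[1]+50,u[0]-66:u[0]+66,::-1],(792,600),interpolation=cv2.INTER_CUBIC))
E
```

```text
time: 13.4
tool_pos: [496.7, -67.3, 18.3]
tcp_rot: [180.0, -0.0, -174.7]
ft_force: [-1.0, 0.5, -0.5]
finger_gap: 35.9
time: 13.7
tool_pos: [505.6, -66.5, 18.3]
tcp_rot: [180.0, -0.0, -174.7]
ft_force: [-0.9, -0.1, -0.3]
finger_gap: 35.6
time: 14.0
tool_pos: [514.6, -65.7, 18.3]
tcp_rot: [-180.0, -0.0, -174.7]
ft_force: [-1.1, 0.2, -0.4]
finger_gap: 36.0
t 14.0 pos [514.6 -65.7  18.3] rot [-180.     -0.   -174.66] F [-1.1  0.2 -0.4] gap 36.0
slide m [-0.0216, 0.0001, -0.0002] twist -0.0001
```

View pics/g6.png

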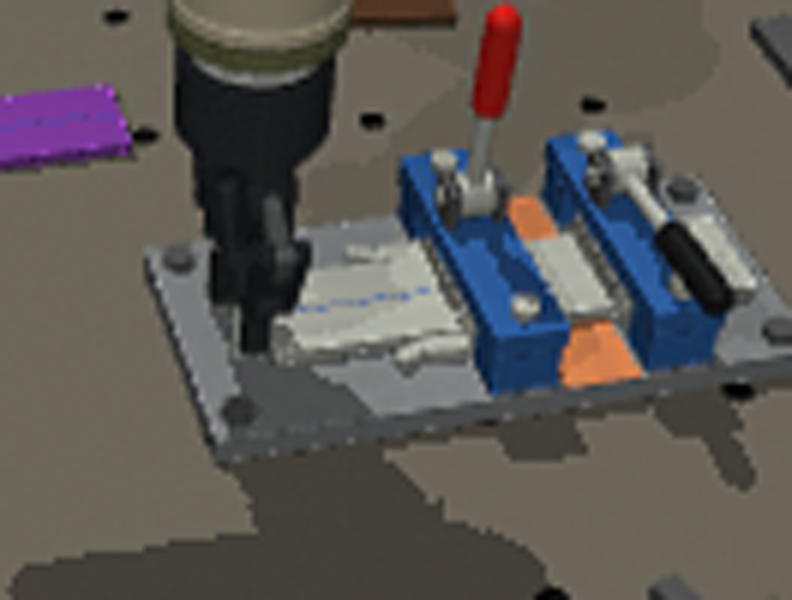

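```bash
python3 -m crank '{"slide":[[-0.002,0,0],[-0.002,0,0],[-0.002,0,0],[-0.002,0,0]],"twist":[0,0,0,0]}'
python3 -m crank '{"slide":[[-0.002,0,0],[-0.002,0,0],[-0.002,0,0],[-0.001,0,0]],"twist":[0,0,0,0]}'
python3 -m crank '{"slide":[[-0.0005,0,0],[-0.0005,0,0],[-0.0005,0,0]],"twist":[0,0,0]}'
python3 go.py j -106 0 18.5
```

```text
time: 14.45
tool_pos: [522.5, -64.9, 18.3]
tcp_rot: [-180.0, -0.0, -174.7]
ft_force: [-0.4, -0.4, 1.0]
finger_gap: 35.8
time: 14.85
tool_pos: [529.5, -64.3, 18.3]
tcp_rot: [-180.0, 0.0, -174.7]
ft_force: [-1.5, -0.2, 0.5]
finger_gap: 36.0
time: 15.15
tool_pos: [530.8, -64.1, 18.3]
tcp_rot: [180.0, -0.0, -174.7]
ft_force: [-1.1, 0.3, 0.3]
finger_gap: 35.7
t 15.15 pos [530.8 -64.1  18.3] rot [ 1.8000e+02 -1.0000e-02 -1.7466e+02] F [-1.1  0.3  0.3] gap 35.7
slide m [-0.0053, 0.0, -0.0002] twist -0.0001
```

```bash
cat > chk.py <<'E'
import sys
from bench import status
s=status.sense(); f=s["ft_force"]; p=-(f[0]*.9956+f[1]*.0933)
print("x",round(s["tool_pos"][0],2),"push",round(p,1)); sys.exit(0 if p<3 else 1)
E
A='python3 chk.py'
$A && python3 -m crank '{"slide":[[-0.0005,0,0],[-0.0005,0,0]],"twist":[0,0]}' >/dev/null && $A && python3 -m crank '{"slide":[[-0.0005,0,0],[-0.0005,0,0]],"twist":[0,0]}' >/dev/null && $A && python3 -m crank '{"slide":[[-0.0005,0,0],[-0.0005,0,0]],"twist":[0,0]}' >/dev/null && $A && python3 -m crank '{"slide":[[-0.0005,0,0],[-0.0005,0,0]],"twist":[0,0]}' >/dev/null && $A && python3 -m crank '{"slide":[[-0.0005,0,0],[-0.0005,0,0]],"twist":[0,0]}' >/dev/null && $A && python3 -m crank '{"slide":[[-0.0005,0,0],[-0.0005,0,0]],"twist":[0,0]}' >/dev/null && $A
```

```text
x 530.77 push 1.0
x 531.78 push 0.7
x 532.8 push 1.4
x 533.79 push 1.1
x 534.82 push 1.0
x 535.82 push 1.7
x 536.8 push 1.3
```

```bash
A='python3 chk.py'
$A && python3 -m crank '{"slide":[[-0.0005,0,0],[-0.0005,0,0]],"twist":[0,0]}' >/dev/null && $A && python3 -m crank '{"slide":[[-0.0005,0,0],[-0.0005,0,0]],"twist":[0,0]}' >/dev/null && $A && python3 -m crank '{"slide":[[-0.0005,0,0],[-0.0005,0,0]],"twist":[0,0]}' >/dev/null && $A && python3 -m crank '{"slide":[[-0.0005,0,0],[-0.0005,0,0]],"twist":[0,0]}' >/dev/null && $A && python3 -m crank '{"slide":[[-0.0005,0,0],[-0.0005,0,0]],"twist":[0,0]}' >/dev/null && $A && python3 -m crank '{"slide":[[-0.0005,0,0],[-0.0005,0,0]],"twist":[0,0]}' >/dev/null && $A
python3 - <<'E'
from h import *
s=viewer.snapshot("side");u=proj(s,[[640,-60,20]])[0].astype(int)
cv2.imwrite("pics/g7.png",cv2.resize(s["img"][u[1]-50:u[1]+50,u[0]-66:u[0]+66,::-1],(792,600),interpolation=cv2.INTER_CUBIC))
E
```

```text
x 536.8 push 1.3
x 537.8 push 0.9
x 538.67 push 2.6
x 538.78 push 6.8
```

View pics/g7.png

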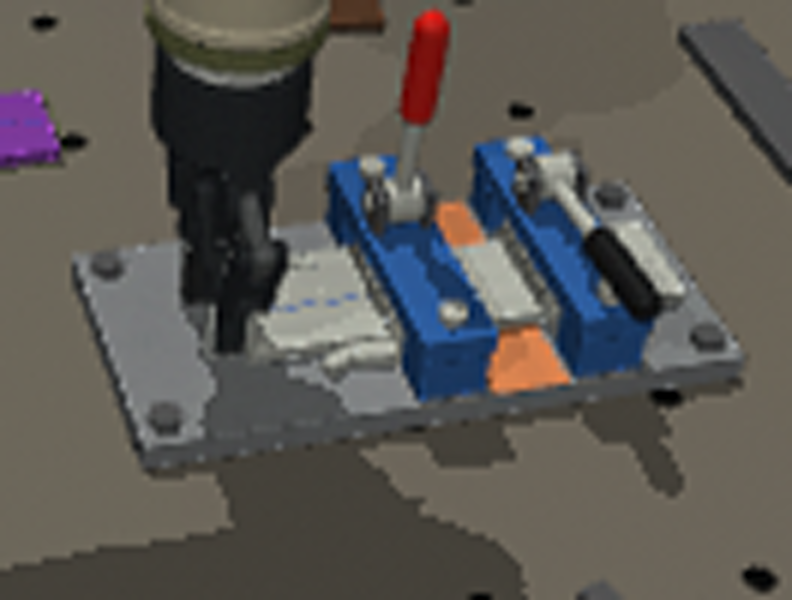

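Contact at x = 538.7: motion stopped and push rose to 6.8 N, with the nose at about jig x = 27–28, within the stated range. Next, press up to about 13 N.

```bash
python3 -m crank '{"slide":[[0,0,0],[0,0,0]],"twist":[0,0]}' >/dev/null; python3 chk.py;  python3 -m crank '{"slide":[[-0.0005,0,0],[0,0,0]],"twist":[0,0]}' >/dev/null; python3 chk.py
```

```text
x 538.73 push 5.4
x 538.81 push 6.9
```

```bash
python3 -m crank '{"slide":[[-0.0005,0,0],[-0.0003,0,0]],"twist":[0,0]}' >/dev/null; python3 chk.py;  python3 -m crank '{"slide":[[0,0,0]],"twist":[0]}' >/dev/null; python3 chk.py;python3 -m crank '{"slide":[[0,0,0]],"twist":[0]}' >/dev/null; python3 chk.py
```

```text
x 538.91 push 11.2
x 538.86 push 10.2
x 538.88 push 10.7
```

```bash
python3 -m crank '{"slide":[[-0.0003,0,0],[0,0,0]],"twist":[0,0]}' >/dev/null; python3 chk.py;  python3 -m crank '{"slide":[[-0.0001,0,0],[0,0,0]],"twist":[0,0]}' >/dev/null; python3 chk.py;python3 -m crank '{"slide":[[0,0,0]],"twist":[0]}' >/dev/null; python3 chk.py
```

```text
x 538.88 push 11.2
x 538.87 push 11.5
x 538.91 push 11.8
```

```bash
python3 -m crank '{"slide":[[-0.0003,0,0],[0,0,0]],"twist":[0,0]}' >/dev/null; python3 chk.py;  python3 -m crank '{"slide":[[0,0,0],[0,0,0]],"twist":[0,0]}' >/dev/null; python3 chk.py;python3 -m crank '{"slide":[[0,0,0],[0,0,0]],"twist":[0,0]}' >/dev/null; python3 chk.py; python3 -m crank '{"slide":[[0,0,0],[0,0,0]],"twist":[0,0]}' >/dev/null; python3 chk.py; python3 go.py j -106 0 18.5
```

```text
x 538.91 push 13.1
x 538.91 push 12.4
x 538.89 push 13.1
x 538.91 push 12.8
t 19.1 pos [538.9 -63.1  17.3] rot [ 179.96   -0.34 -174.66] F [-12.7  -1.1   7. ] gap 36.3
slide m [0.0029, -0.0002, -0.0012] twist -0.0002
```

```bash
python3 -m crank '{"slide":[[-0.0002,0,0],[0,0,0]],"twist":[0,0]}' >/dev/null; python3 chk.py;  python3 -m crank '{"slide":[[0,0,0],[0,0,0]],"twist":[0,0]}' >/dev/null; python3 chk.py;python3 -m crank '{"slide":[[0,0,0],[0,0,0]],"twist":[0,0]}' >/dev/null; python3 chk.py; python3 -m crank '{"slide":[[0,0,0],[0,0,0]],"twist":[0,0]}' >/dev/null; python3 chk.py
```

```text
x 538.91 push 13.4
x 538.93 push 13.8
x 538.92 push 13.8
x 538.92 push 12.9
```

Held at about 13.5 N for 0.8 s with no creep (x steady at 538.9). Backing off and going up.

```bash
python3 -m crank '{"slide":[[0.001,0,0],[0.002,0,0],[0.01,0,0],[0.01,0,0],[0.005,0,0],[0,0,-0.02],[0,0,-0.03],[0,0,-0.03]],"twist":[0,0,0,0,0,0,0,0]}'
python3 -m crank '{"slide":[[0,0,-0.03],[0,0.02,-0.035],[0,0.03,-0.035],[0,0.02,-0.02],[0,0,0],[0,0,0]],"twist":[0,0,0,0,0,0]}' 1 
python3 go.py j 0 75 240
python3 - <<'E'
from h import *
s=viewer.snapshot("side");u=proj(s,[[640,-60,20]])[0].astype(int)
cv2.imwrite("pics/g8.png",cv2.resize(s["img"][u[1]-50:u[1]+50,u[0]-66:u[0]+66,::-1],(792,600),interpolation=cv2.INTER_CUBIC))
E
```

```text
time: 20.7
tool_pos: [513.2, -65.6, 98.8]
tcp_rot: [180.0, -0.0, -174.7]
ft_force: [1.1, 0.1, 1.2]
finger_gap: 35.8
time: 21.3
tool_pos: [507.6, 4.0, 218.5]
tcp_rot: [-180.0, 0.1, -174.6]
ft_force: [-1.1, 0.3, -0.4]
finger_gap: -0.3
t 21.3 pos [507.6   4.  218.5] rot [-1.7997e+02  7.0000e-02 -1.7460e+02] F [-1.1  0.3 -0.4] gap -0.3
slide m [-0.128, 0.0049, -0.0215] twist 0.001
```

View pics/g8.png

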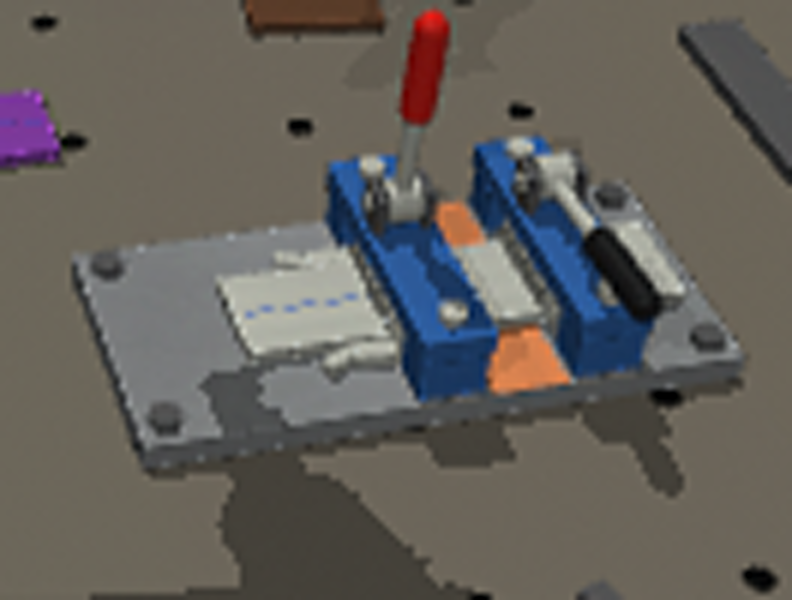

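The plate lies straight in the guides (tail edge (218,278)-(250,358)) and the lever is still upright. Now go to the lever's +y side with the fingers shut.

```bash
python3 -m crank '{"slide":[[-0.015,0,-0.01],[-0.025,0.003,-0.01],[-0.03,0.002,0],[-0.03,0,0],[-0.02,0,0],[-0.008,0,0],[0,0,0],[0,0,0]],"twist":[0,0,0,0,0,0,0,0]}'
python3 go.py j 0 60 156
```

```text
time: 22.15
tool_pos: [633.6, 20.3, 237.2]
tcp_rot: [180.0, -0.1, -174.7]
ft_force: [-0.8, 0.1, 0.1]
finger_gap: 0.1
t 22.15 pos [633.6  20.3 237.2] rot [ 1.7999e+02 -1.2000e-01 -1.7469e+02] F [-0.8  0.1  0.1] gap 0.1
slide m [-0.0011, -0.0144, 0.0812] twist -0.0007
```

```bash
python3 -m crank '{"slide":[[-0.001,0,0.02],[0,0,0.025],[0,0,0.02],[0,0,0.014],[0,0,0.003],[0,-0.005,0],[0,-0.005,0],[0,0,0]],"twist":[0,0,0,0,0,0,0,0]}'
python3 go.py j 0 44 156
python3 - <<'E'
from h import *
a=[]
for n in("top","side"):
    s=viewer.snapshot(n)
    u=proj(s,[[640,-30,120]])[0].astype(int)
    a.append(cv2.resize(s["img"][max(0,u[1]-50):u[1]+50,u[0]-50:u[0]+50,::-1],(400,400),interpolation=cv2.INTER_CUBIC))
cv2.imwrite("pics/g9.png",np.hstack(a))
E
```

```text
time: 22.95
tool_pos: [637.4, 10.0, 157.9]
tcp_rot: [-180.0, 0.1, -174.7]
ft_force: [-0.0, -0.0, -0.3]
finger_gap: 0.2
t 22.95 pos [637.4  10.  157.9] rot [-1.7996e+02  1.4000e-01 -1.7471e+02] F [-0.  -0.  -0.3] gap 0.2
slide m [0.0017, -0.0198, 0.0019] twist -0.001
```

View pics/g9.png

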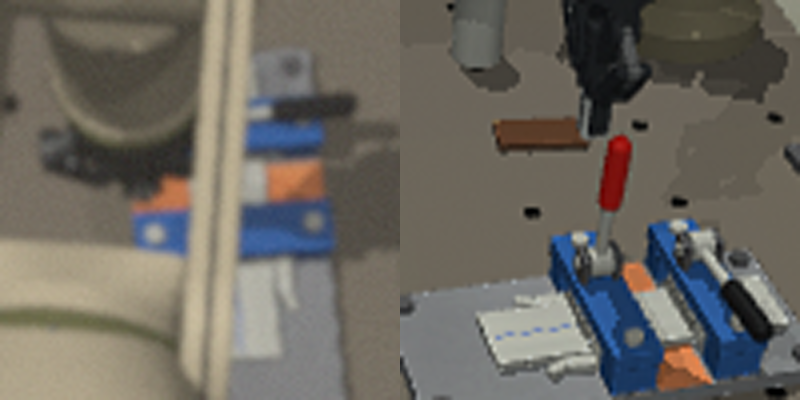

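```bash
python3 -m crank '{"slide":[[0.001,-0.006,0.001],[0.001,-0.006,0.001],[0,-0.006,0],[0,0,0]],"twist":[0,0,0,0]}'
python3 -m crank '{"slide":[[0,-0.005,0],[0,-0.005,0],[0,0,0]],"twist":[0,0,0]}'
python3 go.py j 0 21.7 155.4
```

```text
time: 23.45
tool_pos: [636.1, -8.2, 154.1]
tcp_rot: [-180.0, -0.0, -174.7]
ft_force: [-0.2, -0.1, -1.0]
finger_gap: 0.5
time: 23.75
tool_pos: [637.1, -17.8, 154.3]
tcp_rot: [-180.0, -0.0, -174.7]
ft_force: [-0.0, 0.9, -0.1]
finger_gap: 0.1
t 23.75 pos [637.1 -17.8 154.3] rot [-179.99   -0.   -174.69] F [-0.   0.9 -0.1] gap 0.1
slide m [-0.0011, -0.0145, -0.0011] twist -0.0007
```

Now y_jig ≈ 36. Follow the arc on.

```bash
python3 -m crank '{"slide":[[-0.001,-0.007,0],[0,-0.007,0],[0,-0.007,0.002],[0,0,0]],"twist":[0,0,0,0]}'
python3 go.py j 0 0.3 149.1
```

```text
time: 24.15
tool_pos: [640.3, -39.1, 152.3]
tcp_rot: [-180.0, 0.0, -174.7]
ft_force: [0.3, -1.1, -0.0]
finger_gap: 0.3
t 24.15 pos [640.3 -39.1 152.3] rot [-1.7997e+02  3.0000e-02 -1.7471e+02] F [ 0.3 -1.1 -0. ] gap 0.3
slide m [0.0001, -0.0144, 0.0032] twist -0.0011
```

```bash
python3 -m crank '{"slide":[[0,-0.007,0.001],[0,-0.007,0.002],[0,-0.007,0.004],[0,0,0]],"twist":[0,0,0,0]}'
python3 go.py j 0 -18.7 137.5
python3 - <<'E'
from h import *
s=viewer.snapshot("side");u=proj(s,[[640,-60,60]])[0].astype(int)
cv2.imwrite("pics/g10.png",cv2.resize(s["img"][u[1]-50:u[1]+50,u[0]-66:u[0]+66,::-1],(792,600),interpolation=cv2.INTER_CUBIC))
E
```

```text
time: 24.55
tool_pos: [642.0, -60.2, 144.8]
tcp_rot: [-180.0, -0.0, -174.7]
ft_force: [-0.5, 0.2, 0.2]
finger_gap: 0.4
t 24.55 pos [642.  -60.2 144.8] rot [-1.7996e+02 -1.0000e-02 -1.7472e+02] F [-0.5  0.2  0.2] gap 0.4
slide m [-0.0003, -0.0122, 0.0073] twist -0.0012
```

View pics/g10.png

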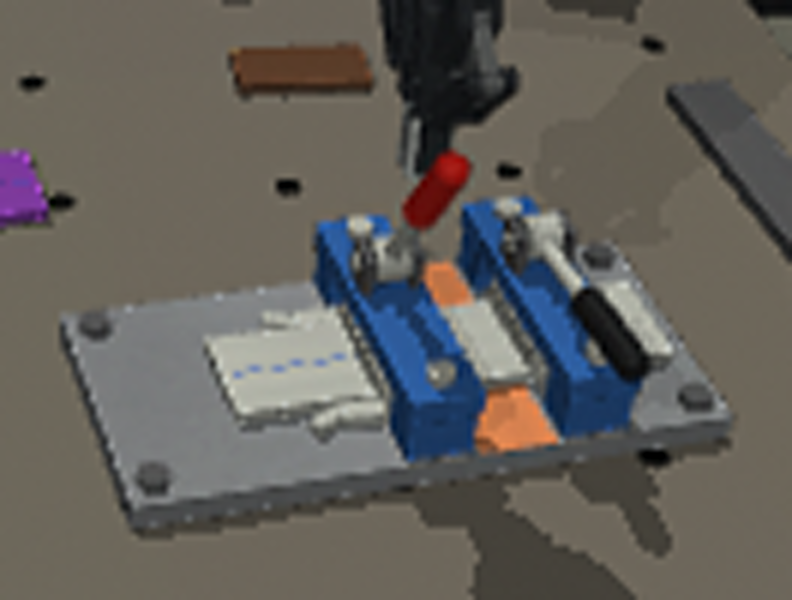

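The lever is tilting with the finger (grip at (437,190), about 35°). Continue along the arc.

```bash
python3 -m crank '{"slide":[[0,-0.006,0.003],[0,-0.006,0.004],[0,-0.005,0.005],[0,-0.005,0.005],[0,-0.004,0.006],[0,0,0]],"twist":[0,0,0,0,0,0]}'
python3 go.py j 0 -44.8 101.7
```

```text
time: 25.2
tool_pos: [643.9, -85.4, 120.9]
tcp_rot: [180.0, -0.1, -174.7]
ft_force: [-0.2, 0.4, 1.2]
finger_gap: -0.0
t 25.2 pos [643.9 -85.4 120.9] rot [ 1.7999e+02 -8.0000e-02 -1.7470e+02] F [-0.2  0.4  1.2] gap -0.0
slide m [-0.0007, -0.013, 0.0192] twist -0.0009
```

```bash
python3 -m crank '{"slide":[[0,-0.003,0.006],[0,-0.003,0.006],[0,-0.003,0.006],[0,0,0]],"twist":[0,0,0,0]}'
python3 go.py j 0 -49 88
python3 - <<'E'
from h import *
s=viewer.snapshot("side");u=proj(s,[[640,-60,60]])[0].astype(int)
cv2.imwrite("pics/g11.png",cv2.resize(s["img"][u[1]-50:u[1]+50,u[0]-66:u[0]+66,::-1],(792,600),interpolation=cv2.INTER_CUBIC))
E
```

```text
time: 25.6
tool_pos: [644.7, -94.0, 102.9]
tcp_rot: [180.0, -0.1, -174.7]
ft_force: [-0.1, 0.0, 1.0]
finger_gap: -0.0
t 25.6 pos [644.7 -94.  102.9] rot [ 1.7998e+02 -8.0000e-02 -1.7468e+02] F [-0.1  0.   1. ] gap -0.0
slide m [-0.0007, -0.0086, 0.0149] twist -0.0005
```

View pics/g11.png

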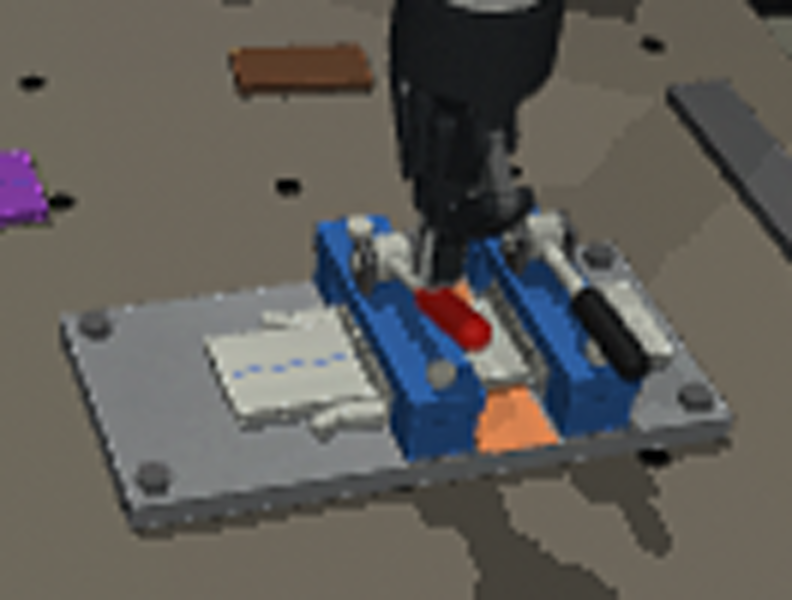

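The lever is at about 70° with the finger on top at the start of the grip (430,285). Continue out and down, watching fz.

```bash
python3 -m crank '{"slide":[[0,-0.004,0.003],[0,-0.004,0.004],[0,-0.003,0.004],[0,0,0]],"twist":[0,0,0,0]}'
python3 -m crank '{"slide":[[0,0,0.002],[0,0,0.001],[0,0,0]],"twist":[0,0,0]}'
python3 -m crank '{"slide":[[0,0,0.001],[0,0,0]],"twist":[0,0]}'
python3 go.py j 0 -50 85
```

```text
time: 26.05
tool_pos: [646.2, -104.9, 92.7]
tcp_rot: [180.0, -0.0, -174.7]
ft_force: [0.8, 2.1, 2.0]
finger_gap: 0.3
time: 26.35
tool_pos: [646.4, -105.2, 90.7]
tcp_rot: [-179.9, 0.0, -174.7]
ft_force: [-0.2, 0.4, 4.0]
finger_gap: -0.3
time: 26.55
tool_pos: [646.5, -105.4, 89.9]
tcp_rot: [-179.9, 0.0, -174.7]
ft_force: [-1.4, -1.7, 6.4]
finger_gap: -0.0
t 26.55 pos [ 646.5 -105.4   89.9] rot [-1.7992e+02  3.0000e-02 -1.7467e+02] F [-1.4 -1.7  6.4] gap -0.0
slide m [0.0, 0.0019, 0.0049] twist -0.0004
```

```bash
python3 -m crank '{"slide":[[0,0,0.001],[0,0,0.0005],[0,0,0]],"twist":[0,0,0]}'
python3 -m crank '{"slide":[[0,0,0.001],[0,0,0.0005],[0,0,0]],"twist":[0,0,0]}'
python3 - <<'E'
from h import *
s=viewer.snapshot("side");u=proj(s,[[640,-60,60]])[0].astype(int)
cv2.imwrite("pics/g12.png",cv2.resize(s["img"][u[1]-50:u[1]+50,u[0]-66:u[0]+66,::-1],(792,600),interpolation=cv2.INTER_CUBIC))
E
```

```text
time: 26.85
tool_pos: [646.5, -105.7, 88.5]
tcp_rot: [-179.9, 0.0, -174.7]
ft_force: [-1.4, -1.6, 6.3]
finger_gap: -0.0
time: 27.15
tool_pos: [646.5, -105.9, 87.1]
tcp_rot: [-179.9, 0.0, -174.7]
ft_force: [-1.6, -2.4, 6.4]
finger_gap: -0.4
```

View pics/g12.png

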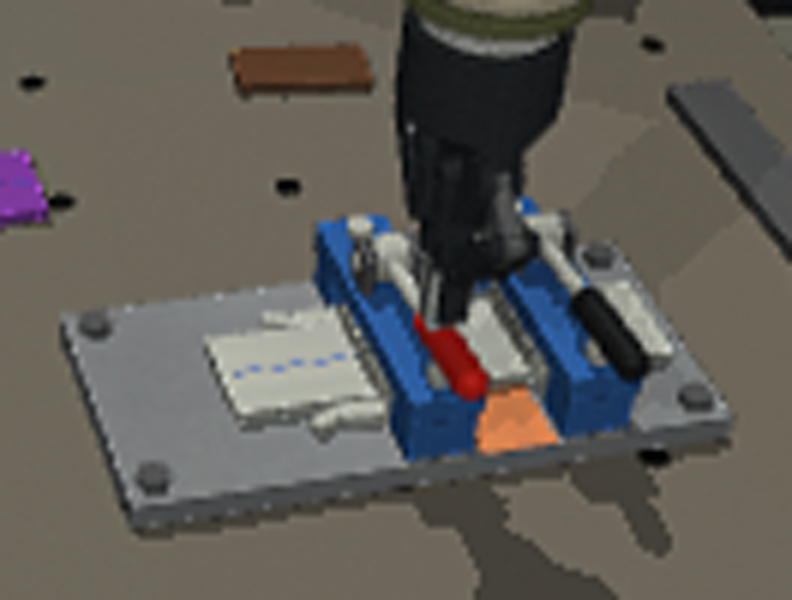

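Still turning, at a steady 6.4 N; keep pressing until the stop stiffens.

```bash
cat > chz.py <<'E'
import sys
from bench import status
s=status.sense(); f=s["ft_force"][2]; print("z",round(s["tool_pos"][2],2),"fz",round(f,1)); sys.exit(0 if f<14 else 1)
E
A='python3 chz.py'
$A && python3 -m crank '{"slide":[[0,0,0.0007],[0,0,0.0007]],"twist":[0,0]}' >/dev/null && $A && python3 -m crank '{"slide":[[0,0,0.0007],[0,0,0.0007]],"twist":[0,0]}' >/dev/null && $A && python3 -m crank '{"slide":[[0,0,0.0007],[0,0,0.0007]],"twist":[0,0]}' >/dev/null && $A && python3 -m crank '{"slide":[[0,0,0.0007],[0,0,0.0007]],"twist":[0,0]}' >/dev/null && $A && python3 -m crank '{"slide":[[0,0,0.0007],[0,0,0.0007]],"twist":[0,0]}' >/dev/null && $A && python3 -m crank '{"slide":[[0,0,0.0007],[0,0,0.0007]],"twist":[0,0]}' >/dev/null && $A
```

```text
z 87.09 fz 5.9
z 85.88 fz 7.5
z 84.92 fz 14.1
```

```bash
python3 -m crank '{"slide":[[0,0,0.0007],[0,0,0]],"twist":[0,0]}' >/dev/null; python3 chz.py; python3 -m crank '{"slide":[[0,0,0.0005],[0,0,0]],"twist":[0,0]}' >/dev/null; python3 chz.py;python3 -m crank '{"slide":[[0,0,0],[0,0,0]],"twist":[0,0]}' >/dev/null; python3 chz.py
```

```text
z 84.85 fz 14.2
z 84.8 fz 16.5
z 84.8 fz 16.4
```

Hard stop at z = 84.8, which matches the geometry expected at 1.5 rad. Let go and look.

```bash
python3 -m crank '{"slide":[[0,0,0.0007],[0,0,0],[0,0,-0.002],[0,0,-0.01],[0,0,-0.02],[0,0,-0.03],[0,0,-0.035],[0,0,-0.035]],"twist":[0,0,0,0,0,0,0,0]}'
python3 -m crank '{"slide":[[0.02,0,-0.03],[0.035,0,-0.02],[0.04,0.01,-0.01],[0.04,0.03,0],[0.04,0.04,0],[0.03,0.04,0],[0,0.04,0],[0,0.04,0]],"twist":[0,0,0,0,0,0,0,0]}'
python3 -m crank '{"slide":[[0,0.04,0],[0,0.04,0],[0,0.04,0],[0,0.03,0],[0,0,0],[0,0,0]],"twist":[0,0,0,0,0,0]}'
python3 - <<'E'
from h import *
from go import jig,JA
from fit import *
a=[]
for n in("top","side"):
    s=viewer.snapshot(n)
    np.savez(n+"3.npz",**s)
    u=proj(s,[[640,-60,40]])[0].astype(int)
    a.append(cv2.resize(s["img"][max(0,u[1]-60):u[1]+60,u[0]-60:u[0]+60,::-1],(400,400),interpolation=cv2.INTER_CUBIC))
    cv2.imwrite(f"pics/{n}3.png",cv2.resize(s["img"][:,:,::-1],(800,600)))
cv2.imwrite("pics/g13.png",np.hstack(a))
E
```

```text
time: 29.0
tool_pos: [645.6, -104.5, 214.3]
tcp_rot: [180.0, -0.1, -174.7]
ft_force: [-0.1, -0.0, -0.2]
finger_gap: 0.1
time: 29.8
tool_pos: [427.4, 72.2, 273.9]
tcp_rot: [-180.0, 0.1, -174.7]
ft_force: [1.0, 0.3, -0.4]
finger_gap: -0.2
time: 30.4
tool_pos: [414.3, 220.9, 273.4]
tcp_rot: [-180.0, -0.0, -174.6]
ft_force: [0.5, 0.4, -0.8]
finger_gap: -0.2
```

View pics/g13.png

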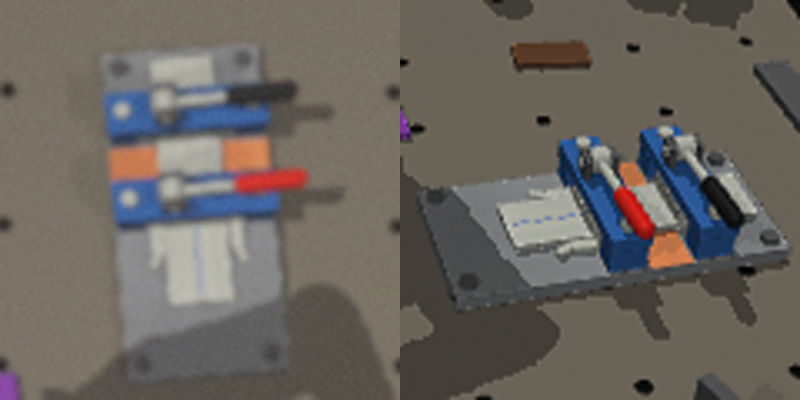

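View pics/side3.png

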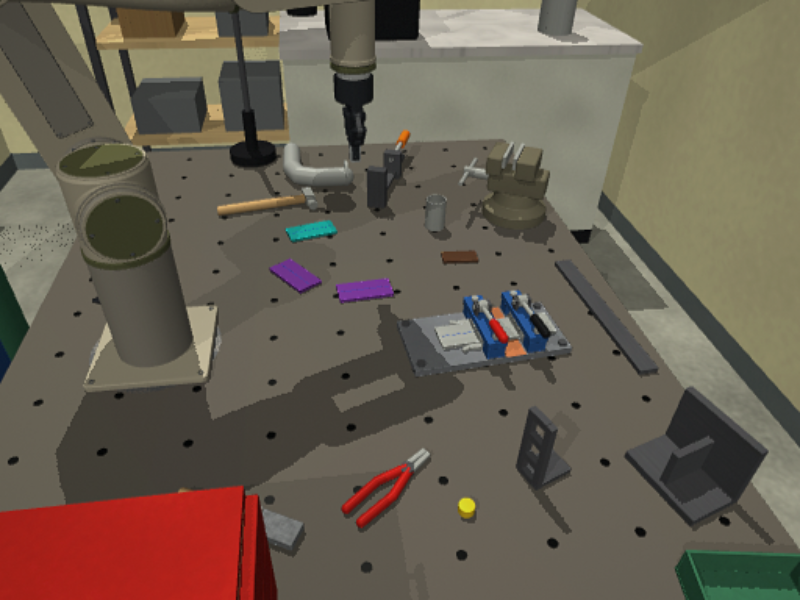

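The red lever lies level, parallel to the far black one; the plate is straight in the tunnel and the bystanders stand where they were. One numeric check: the plate's tail against the first plate's far end (they should be 240 mm apart), and whether the first plate moved.

Run:
```python
from h import *
from go import *
from scipy.ndimage import gaussian_filter1d
a=np.radians(JA)
def prof(s,x0,x1,z=24,ys=np.linspace(-20,20,21)):
    X=np.arange(x0,x1,.25);P=[]
    for y in ys:
        wx=JX+X*np.cos(a)-y*np.sin(a);wy=JY+X*np.sin(a)+y*np.cos(a)
        uv=proj(s,np.c_[wx,wy,np.full(len(X),z)]).astype(np.float32)
        P.append(cv2.remap(s["img"].astype(np.float32).mean(axis=2),uv[:,:1],uv[:,1:],cv2.INTER_LINEAR)[:,0])
    g=np.gradient(gaussian_filter1d(np.mean(P,0),6)); return X[g.argmax()],X[g.argmin()]
for n in("top","side"):
    b=dict(np.load(n+".npz"));c=dict(np.load(n+"3.npz"))
    print(n,"tail(max grad)",prof(c,-110,-75)[0], "halves +y,-y",[prof(c,-110,-75,ys=np.linspace(*q,11))[0] for q in((8,26),(-26,-8))],
     "far end before/after",prof(b,135,158)[1],prof(c,135,158)[1])
    d=cv2.absdiff(cv2.GaussianBlur(b["img"],(5,5),0),cv2.GaussianBlur(c["img"],(5,5),0)).max(axis=2)
print(status.sense()["ft_force"].round(1))
```

```text
top tail(max grad) -91.75 halves +y,-y [np.float64(-91.75), np.float64(-92.0)] far end before/after 148.5 148.5
side tail(max grad) -93.25 halves +y,-y [np.float64(-92.75), np.float64(-93.25)] far end before/after 146.0 146.0
[-0.1  0.1  1.7]
```

The separation is 240.25 mm in the top view and 239.25 mm in the side view, against 240 for a tight butt. The tail is square, and the first plate hasn't moved (148.5→148.5 and 146.0→146.0). Handing in.

```bash
python3 -c "
from bench import hand_in
print(hand_in())"
```

```text
the job is handed in; nothing more can be done
None
```

I laid the steel plate on the near bed and pushed it under the open gantry until it butted against the first plate. I then swung the red lever down onto its stop and let go. The job is handed in at about 30 s of robot time; no verdict was reported.

- **Seating:** I felt contact with the nose at about jig x = 28 mm. I then pressed at 12.4–13.8 N for over a second. I added the last 0.2 mm because sliding friction may have taken about 1 N of that push from the edge. No reading went over 13.8 N, and the tool did not creep.
- **Butt joint:** The loaded plate's tail to the first plate's far end measures 240.3 mm (top camera) and 239.3 mm (side camera), against 240 mm for a tight butt. The two cameras' absolute positions differ by up to 2.5 mm, about the 2 mm calibration error. The tail is square to within 0.5 mm.
- **First plate:** Its far end measures the same before and after in both cameras, so it was not shoved.
- **Lever:** It stopped hard at z = 84.8 mm, as expected at 1.5 rad, and lies level beside the clamped far lever in the pictures.
- **Other things:** By eye, the bystanders stand where they were. The gripper is clear of everything.

No check failed. While pressing, the wrist also read about 7 N upward, which I put down to the arm flexing and the fingers bearing down.

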